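# Rule the line on the price card, then click the marker into its cap

### The arm

A 6-joint arm with a two-finger parallel gripper is mounted at the origin on a cart in front of the work surface, level with it; the furniture and walls round the work are solid. World frame = base frame: x ahead of the robot, y to its left, z up, the work surface at z = 0. Lengths are in m, angles in rad, forces in N, time in s.
With the tool pointing down it reaches from about 0.375 to 0.75 m from the base axis. Payload 9 kg.
Tool frame: the origin (TCP) lies midway between the tips of the shut fingers; the grasp point (between the pads) lies behind it (robot.tcp_to_grasp is the z of the grasp point in the tool frame, in m); z points along the fingers, y is the line along which they close (so a half turn about z gives the same grasp; the last joint's range is limited). The gripper opens to 85 mm and grips with 20 to 120 N. Pads are 22 mm wide; open, the fingers measure 114 mm over their backs; the gripper's body (76 mm by 85 mm) begins 54 mm behind the grasp point. The pads swing forward as they close: fully open they stand 13 mm farther back than shut.
Start: joints at [0.922, 0.104, 0.097, 1.564, 0, 1.353], TCP at [0.251, 0.545, 0.231] pointing down, gripper open.
Joint ranges: [-2.99, 2.99], [-0.84, 1.86], [-1.1, 1.16], [-1.84, 2.11], [-1.51, 1.56], [-3.14, 3.14]. Speed limits (rad/s): [2.22, 2.22, 2.57, 3.14, 3.14, 3.14].

### API

Orientations are given as [roll, pitch, yaw] about the fixed x, y, z axes, in that order (R = Rz(yaw) Ry(pitch) Rx(roll)).
In Python, from bench import sensors, viewer, job, boxes_of, robot gives the robot as it stands.
- The arm moves only by the tool drive_tool, never from a script. Its argument "series" is one flat list of numbers, 5 for each row, row after row: the shift along the world's x, y, z in normalised numbers (1 is 400 mm), then the turn about the world's z in normalised numbers (1 is 120 degrees), then the opening, from -1 (shut) to 1 (fully open). In form: [dx, dy, dz, turn, gripper, dx, dy, dz, turn, gripper, ...]. A call has 1 to 20 rows; each row is the pose to reach, as a shift and turn from the pose commanded when the call began; what a row does not reach only later rows make up. A row lasts 1/8 s, in which the tool goes at most 62.5 mm and 10.7 degrees, less where a joint would pass 70% of its speed; a pose out of reach is approached as far as the arm can. No shift or turn number may pass 1 either way. A call with a gripper value outside its range is refused whole. The fingers move at their own pace and stop on an object; the grip force is fixed at half the most. Time passes only in rows, so rows that repeat a pose let the fingers close. It gives the time, the measured TCP pose, the force, the opening and the grip force at its end, in the units of the state.
- sensors.get_obs(): the state, without advancing time (a new reading comes with each control period).
- viewer.get_image(name): name is "side" or "top" or "wrist"; returns the picture (420x560x3 uint8, red, green, blue); there is no depth.
- viewer.get_calibration(name): a dict with "intrinsics" (3x3 intrinsics, pixels), "k1" (the pictures are not rectified: a ray, as slopes to the right and down, at radius r is drawn at 1 + k1 r^2 times it, then the intrinsics apply), "camera_from_world" (4x4, takes a point from world to camera coordinates). Camera axes: x right, y down, z forward; pixel columns grow to the right and rows downward; lengths in m; the calibration is good to about 2 mm. A picture is of the moment at which its call begins: read the wrist's pose just before it. get_calibration takes no time and is no camera call; for the wrist camera it gives the pose at the moment of the call.
- job.finish_job(): hands the job in; it is judged then, once.
Trained networks look in the newest picture that a camera, given by its name, has taken for a name from the list of things; names that differ only in an ending like _2 or _b are one class to them, and where a whole thing is asked for, a point or a joint stands for the part that bears it (a point fixed in the world has none). Each returns a list of dicts, best first, with "conf" (0 to 1); they miss things now and then, are a little off and sometimes report something else, mostly with a low value. They report only what shows in the picture. A call takes as long as a camera call. They do not tell look-alikes from the thing itself.
- boxes_of(camera, name): "rect" ([left, top, right, bottom] in pixels, round what is visible of it).
The state is a dict: "time": time; "qpos": joint angles; "dq": joint speeds; "joint_efforts": joint torques, N m; "tcp_pos": TCP position; "eef_rot": TCP orientation; "wrist_force": force on the tool from outside, world axes, zero at the start; "moment": the same for the moment, N m; "finger_gap": finger opening in m; "gripper_force": force on a finger pad.
Only numpy, scipy, OpenCV 4.12 (cv2) and the standard library are available. Lean on these libraries where they do the work, as an engineer would, in place of code of your own. Each camera call takes 0.05 s, during which the arm holds its last target. There are 200 camera calls.

### The job

Take the marker pen out of the wooden rest and, with its nib pressed lightly on the card, draw slowly along the slot of the metal ruling guide from its left end to its right end. Then push the pen nib-first into its cap, which stands mouth up on the round brass foot, until it clicks, and keep pressing it firmly down against the soft seal. Finish like that, still holding the pen and pushing it down; leave everything else where it is.

Things in the scene. Friction and masses are not known exactly. Their poses are not given: they have to be found in the camera images.
- pen: Marker pen, 130 mm long, about 70 g, upright in the rest. Origin: point of the unpressed nib; z runs up the pen. From the point: nib 4.4 mm thick to 10 mm; black nose 10 mm thick, flat front face at 10 mm; snap rib 16 mm thick at 25 to 34 mm; neck 10 mm thick to 46 mm; then the shoulder of the square aluminium barrel, 20 x 20 mm (flats along x and y), to 126 mm.
- pen_grip (a point): Point on the pen's axis 95 mm from the point: a good place to grip the square barrel from above. At the start the pen hangs in the rest on its shoulder, nib free, this point 109 mm above the table.
- nib_tip (a point): The point of the nib; it moves with the nib.
- nib (a joint): How far the sprung nib is pushed into the pen (m): 0 free, 0.005 fully in. About 0.5 N to start, 0.5 N more per mm. The pen writes when it is pushed in more than 0.0003; a written line needs slow travel, under 0.1 m/s.
- pen_rest: Square wooden block, 62 x 62 x 60 mm high, fixed, with one plain round hole (19 mm wide, 56 mm deep) in its top. Origin: centre of the underside. It may stand to the left or to the right of the cap stand.
- line_board: Fixed ruling board, 100 (x) x 190 (y) mm: dark wood with a white card, its upper face 10 mm above the table, and on the card a flat dark steel guide 4 mm thick, 56 x 156 mm, with one through slot 10 mm wide and 120 mm long, along the board's y. Origin: centre of the underside; y points to the left end of the slot.
- line_left (a point): Left end of the line, on the card in the slot (2 mm from the slot's end wall). The line starts here; within 13 mm of it is good.
- line_middle (a point): Middle of the slot, on the card.
- line_right (a point): Right end of the line, on the card in the slot (2 mm from the slot's end wall); within 13 mm of it is good.
- cap_stand: Fixed round brass foot, 68 mm wide, with the pen's black cap upright on it, a tube 28 mm wide with a 19 mm bore, mouth up, 64 mm above the table. Origin: centre of the underside; z is the cap's axis.
- cap_mouth (a point): Centre of the cap's open mouth, 64 mm above the table. Sprung balls just inside snap over the pen's rib: with the pen's point 30 to 36 mm below the mouth the push rises to a peak of roughly 10 N, then drops suddenly (the click) before 40 mm. From 40 mm on a sprung seal meets the pen's nose; at 46 mm the shoulder meets the rim.
- seal (a joint): How far the soft seal inside the cap is pushed down (m): 0 free, 0.006 fully down (shoulder on the rim). About 1.5 N to start, 1.5 N more per mm. It must be pressed more than 0.002 at the end.
- card_packet: Flat printed sweet packet, 52 x 82 x 18 mm, at the back; a loose bystander, to be left alone. Origin: centre of its underside.
- round_tin: Small round tin, 45 mm wide, 19 mm high, behind the work; a loose bystander, to be left alone. Origin: centre of its underside.
- carton: Small upright carton, 26 x 48 x 75 mm, behind the work; a loose bystander, to be left alone. Origin: centre of its underside.
- oval_tin: Oval tin lying flat, 78 x 64 x 20 mm, near the front edge; a loose bystander, to be left alone. Origin: centre of its underside.
- mug: Stoneware mug, 85 mm wide, 94 mm high, behind the ruling board; a loose bystander, to be left alone. Origin: centre of its underside.
- scoop: Steel scoop lying flat, 174 mm long, 16 mm high, left of the board; a loose bystander, to be left alone. Origin: centre of its underside.
There are look-alikes about, which are no part of the job. What is meant by the pen is not orange or purple, and is the smaller of those in its own colour.

How it is judged:
By the outcome, as a careful person would: the job done as asked, in the order asked, and still so for the second after the job is handed in, while the arm keeps its last pose, push and grip.
It also fails if it takes over 67 s, if anything falls off the work surface, if the arm or the gripper's body presses on something with over 40 N, if the wrist force passes 120 N, or if a joint passes its speed limit or range.

## Working session

There is one attempt and no reset: what is moved stays moved. The work goes in short steps, Python scripts to look and compute and a tool call to move; the robot and the scene stay as the last step left them, time stands still between calls to the robot, and variables do not carry over. Pictures are saved under pics/ and viewed, at most 10 in all, crops included, and the job is handed in when it is done.

Besides the shell and the picture viewer there is one more tool, called after "Call:" by a JSON object that holds its "method" and its "body", one argument or row to a line. drive_tool: Moves the arm, as the interface text tells. Its arguments: {"type":"object","properties":{"series":{"type":"array"}},"required":["series"]}

```bash
ls; mkdir -p pics; cat > h.py <<'E'
import numpy as np,cv2
from bench import sensors, viewer, job, boxes_of, robot
def px2w(cam,u,v,z,c=None):
    c=c or viewer.get_calibration(cam)
    K=np.array(c["intrinsics"]);T=np.array(c["camera_from_world"])
    d=np.array([(u-K[0,2])/K[0,0],(v-K[1,2])/K[1,1]]);s=d.copy()
    for _ in range(30): s=d/(1+c["k1"]*(s@s))
    R=T[:3,:3];o=-R.T@T[:3,3];r=R.T@np.array([*s,1])
    return o+r*(z-o[2])/r[2]
def w2px(cam,p,c=None):
    c=c or viewer.get_calibration(cam)
    K=np.array(c["intrinsics"]);T=np.array(c["camera_from_world"])
    q=T[:3,:3]@np.array(p)+T[:3,3];s=q[:2]/q[2];s=s*(1+c["k1"]*(s@s))
    return np.array([K[0,0]*s[0]+K[0,2],K[1,1]*s[1]+K[1,2]])
E
python3 - <<'E'
from h import *
print(sensors.get_obs(),robot.tcp_to_grasp)
ims=[]
for n in("top","side"):
    im=viewer.get_image(n);cv2.imwrite(f"pics/{n}0.png",im[:,:,::-1])
    for k in("pen","pen_rest","line_board","cap_stand"):
        print(n,k,[(b["rect"],round(b["conf"],2)) for b in boxes_of(n,k)])
    c=viewer.get_calibration(n);print(c)
E
```

```text
pics
{'time': 0.0, 'qpos': array([9.22319889e-01, 1.04689491e-01, 9.64479314e-02, 1.56390762e+00,
       3.32115892e-06, 1.35309612e+00]), 'dq': array([ 0.00021168, -0.00200552, -0.00131673, -0.00213474, -0.00117275,
        0.00062827]), 'joint_efforts': array([-1.58122890e-03, -5.56932235e+01,  5.03648293e+01,  1.71874976e-02,
       -5.55293063e-04, -3.02317198e-05]), 'tcp_pos': array([0.25032381, 0.54490914, 0.23051633]), 'eef_rot': array([-3.14027245e+00, -2.95439223e-04,  2.71081623e+00]), 'wrist_force': array([ 0.76879029,  0.95645348, -0.7127574 ]), 'moment': array([ 0.01588417,  0.00981695, -0.00527954]), 'gripper_force': 0.0, 'finger_gap': 0.08532219686552332} -0.0187
top pen [([168.6, 205.3, 186.3, 228.5], 0.71), ([223.1, 273.4, 242.1, 285.3], 0.67), ([312.3, 240.2, 321.3, 251.1], 0.44)]
top pen_rest [([315.1, 200.7, 346.2, 231.5], 0.88)]
top line_board [([215.6, 205.3, 285.3, 262.0], 0.79)]
top cap_stand [([373.3, 177.9, 390.7, 201.3], 0.79)]
{'intrinsics': array([[456.94622224,   0.        , 284.99440641],
       [  0.        , 456.94622224, 213.36188873],
       [  0.  
[... 573 characters left out ...]
de pen_rest [([314.5, 215.0, 349.2, 254.9], 0.67), ([375.1, 235.1, 404.0, 262.9], 0.59)]
side line_board [([189.1, 218.5, 269.6, 263.0], 0.67)]
side cap_stand [([381.7, 203.6, 411.8, 229.4], 0.77), ([295.4, 178.1, 312.6, 202.0], 0.51)]
{'intrinsics': array([[506.48481843,   0.        , 283.69645064],
       [  0.        , 506.48481843, 210.38464719],
       [  0.        ,   0.        ,   1.        ]]), 'k1': 0.015763374937995865, 'camera_from_world': array([[ 0.2080118 , -0.97811852,  0.00390468, -0.00238203],
       [-0.86501329, -0.18581882, -0.46607228,  0.54411922],
       [ 0.45659949,  0.09357093, -0.88473803,  0.94872401],
       [ 0.        ,  0.        ,  0.        ,  1.        ]])}
```

View pics/top0.png

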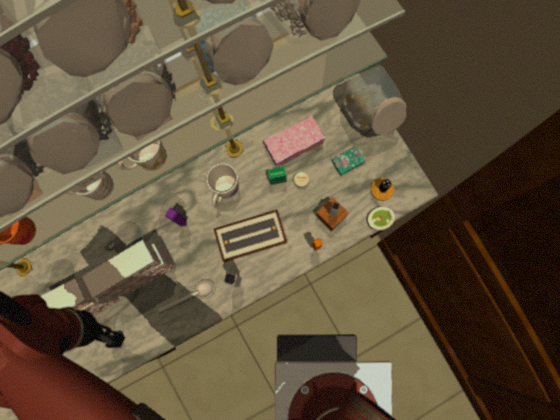

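View pics/side0.png

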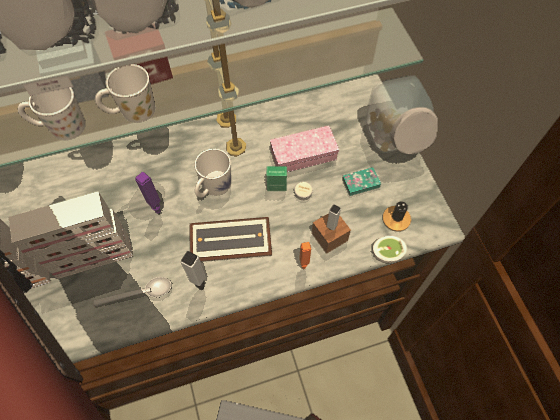

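The top view shows the board (250,235), the grey pen in the wooden rest (333,212), and the cap stand (382,187). The side view shows the rest at (331,233), the cap at (399,210), and the larger grey look-alike at (194,268). I'll enlarge both views.

```bash
python3 - <<'E'
from h import *
a=cv2.imread("pics/top0.png");b=cv2.imread("pics/side0.png")
def crop(i,x,y,w,h,s): return cv2.resize(i[y:y+h,x:x+w],None,fx=s,fy=s,interpolation=cv2.INTER_CUBIC)
A=crop(a,205,160,200,74,4);A2=crop(a,205,200,100,75,4);B2=crop(b,300,190,120,75,3.3)
cv2.imwrite("pics/c1.png",np.vstack([A,np.hstack([A2,cv2.resize(B2,(400,300))])])[:600])
E
```

```text
(no output)
```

View pics/c1.png

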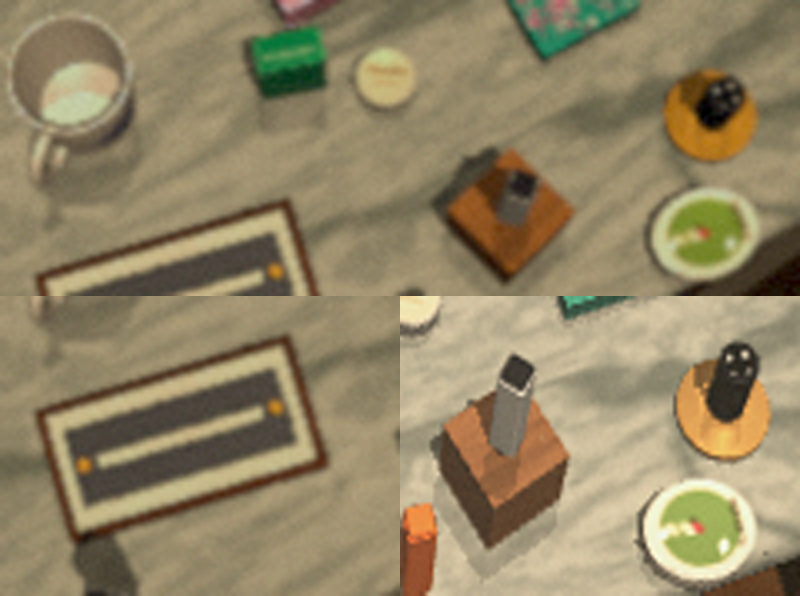

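```bash
python3 - <<'E'
from h import *
f=lambda x,y,ox,oy:(x/4+ox-.375,y/4+oy-.375)
def P(n,u,z): 
    p=px2w("top",*u,z);print(n,p.round(4),"side px",w2px("side",p).round(1));return p
P("pentop",f(521,180,205,160),.141)
P("restT",f(512,150,205,160),.06);P("restR",f(575,213,205,160),.06);P("restL",f(447,212,205,160),.06)
P("mouth",f(724,100,205,160),.064);P("foot",f(711,114,205,160),.005)
l=P("slotL",f(95,462,205,200),.012);r=P("slotR",f(265,412,205,200),.012)
print(np.linalg.norm(l-r),np.degrees(np.arctan2(*(l-r)[[1,0]])),(l+r)/2)
B=[P("b",f(x,y,205,200),.01) for x,y in((40,413),(290,339),(326,463),(75,537))];print(np.mean(B,0))
c=viewer.get_calibration("wrist");T=np.array(c["camera_from_world"]);R=T[:3,:3];print("wristcam",-R.T@T[:3,3],R[2],c["intrinsics"][0][0])
E
```

```text
pentop [0.5556 0.0079 0.141 ] side px [333.5 208.6]
restT [0.5942 0.0057 0.06  ] side px [334.  210.9]
restR [ 0.5505 -0.0365  0.06  ] side px [349.3 231.1]
restL [0.5509 0.0505 0.06  ] side px [311.4 223.7]
mouth [ 0.6293 -0.141   0.064 ] side px [399.6 208.7]
foot [ 0.6344 -0.1438  0.005 ] side px [395.9 218.6]
slotL [0.2744 0.2893 0.012 ] side px [177.6 325.5]
slotR [0.3095 0.1734 0.012 ] side px [233.9 320.8]
0.12106855079894482 106.8702468026659 [0.29195433 0.23132746 0.012     ]
b [0.3071 0.3283 0.01  ] side px [165.2 307.6]
b [0.3594 0.1568 0.01  ] side px [247.  300.7]
b [0.2753 0.1316 0.01  ] side px [249.  340.6]
b [0.2234 0.3022 0.01  ] side px [164.4 347.9]
[0.29128756 0.22972274 0.01      ]
wristcam [0.18228823 0.57648151 0.37305409] [ 0.26896766 -0.12368515 -0.95517453] 356.9158378286296
```

```bash
python3 - <<'E'
from h import *
f=lambda x,y,ox,oy:(x/4+ox-.375,y/4+oy-.375)
def P(n,u,z): 
    p=px2w("top",*u,z);print(n,p.round(4),"side px",w2px("side",p).round(1));return p
l=P("slotL",f(95,166,205,200),.012);r=P("slotR",f(265,116,205,200),.012)
print(np.linalg.norm(l-r),np.degrees(np.arctan2(*(l-r)[[1,0]])),(l+r)/2)
B=[P("b",f(x,y-296,205,200),.01) for x,y in((40,413),(290,339),(326,463),(75,537))];print(np.mean(B,0))
from scipy.optimize import least_squares
def tri(a,b): 
    s=least_squares(lambda p:np.r_[w2px("top",p)-a,w2px("side",p)-b],[.5,0,.1]);return s.x.round(3),s.fun.round(1)
print("mouth",tri(f(724,97,205,160),(402,204.5)))
print("pentop",tri(f(521,180,205,160),(335.5,208.5)))
print("pile topright back",tri((157,238),(106,198)),"front",tri((162,262),(112,228)))
for q in ((175,262),(130,290),(168,240)): print("pile base",px2w("top",*q,0).round(3))
print("bigpen top",tri((230,267),(190,256)))
E
```

```text
slotL [0.4784 0.2941 0.012 ] side px [202.2 240.3]
slotR [0.5144 0.1755 0.012 ] side px [255.2 236.4]
0.12394007226581902 106.85496013469121 [0.49640984 0.23481382 0.012     ]
b [0.5133 0.3344 0.01  ] side px [190.1 224.4]
b [0.567  0.1585 0.01  ] side px [267.2 218.5]
b [0.4788 0.1326 0.01  ] side px [269.7 253.9]
b [0.426 0.307 0.01 ] side px [190.4 260. ]
[0.49627073 0.23313871 0.01      ]
mouth (array([ 0.626, -0.139,  0.09 ]), array([ 1.3, -0.3, -1.1,  0.1]))
pentop (array([0.557, 0.005, 0.14 ]), array([ 0.9, -0.3, -0.8,  0.1]))
pile topright back (array([0.454, 0.453, 0.201]), array([-4.3,  2.1,  3.8, -0.7])) front (array([0.404, 0.438, 0.168]), array([-0.6,  0.3,  0.6, -0.1]))
pile base [0.419 0.446 0.   ]
pile base [0.338 0.574 0.   ]
pile base [0.482 0.47  0.   ]
bigpen top (array([0.396, 0.277, 0.121]), array([-1.6,  0.7,  1.4, -0.2]))
```

```bash
python3 - <<'E'
from h import *
from scipy.optimize import least_squares
def tri(a,b): 
    s=least_squares(lambda p:np.r_[w2px("top",p)-a,w2px("side",p)-b],[.5,0,.1]);return s.x.round(3),s.fun.round(1)
for a in((385,55),(362,8),(403,12)): print(tri(a,(423,65)))
E
```

```text
(array([ 0.959, -0.135,  0.184]), array([ 1. , -0.3, -0.9,  0.1]))
(array([ 1.548, -0.211, -0.403]), array([ 6.2, -1.8, -5.7,  0.7]))
(array([ 1.332, -0.236, -0.167]), array([-14.8,   4.1,  13.2,  -1.6]))
```

Careful with the scale: shifts go in shares of 400 mm and turns go in shares of 120 degrees. That gives: -33 cm / 40 = -0.825, -28 cm / 40 = -0.7, 24 degrees / 120 = 0.2.

Call:
{"method": "drive_tool", "body": {
  "series": [0.025,-0.1,0.025,0.025,1,0.05,-0.25,0.075,0.05,1,0.1,-0.4,0.125,0.1,1,0.125,-0.55,0.125,0.15,1,0.175,-0.7,0.125,0.2,1,0.25,-0.825,0.125,0.2,1]
}}

```text
time: 1.25
tcp_pos: [0.3507, 0.2136, 0.2819]
eef_rot: [3.141, 0.002, 3.132]
wrist_force: [2.3, 0.9, -0.4]
finger_gap: 0.0853
gripper_force: 0.0
```

Scaled: 19 cm / 40 = 0.475, 15 cm / 40 = 0.375.

Call:
{"method": "drive_tool", "body": {
  "series": [0.125,0.025,0,0,1,0.25,0.05,0,0,1,0.375,0.05,0,0,1,0.475,0.05,0,0,1,0.475,0.05,0,0,1,0.475,0.05,0,0,1]
}}

```text
time: 2.0
tcp_pos: [0.5401, 0.2352, 0.2813]
eef_rot: [3.142, -0.001, 3.13]
wrist_force: [0.6, -0.2, 0.6]
finger_gap: 0.0852
gripper_force: 0.0
```

```bash
cat > w.py <<'E'
from h import *
import sys,json
n=sys.argv[1]
o=sensors.get_obs();c=viewer.get_calibration("wrist");im=viewer.get_image("wrist")
cv2.imwrite(f"pics/{n}.png",im[:,:,::-1])
json.dump({k:np.array(v).tolist() for k,v in c.items()},open(f"pics/{n}.json","w"))
print(o["time"],o["tcp_pos"].round(4),o["eef_rot"].round(3),o["wrist_force"].round(2),o["finger_gap"],o["gripper_force"])
for k in sys.argv[2:]: print(k,[(b["rect"],round(b["conf"],2)) for b in boxes_of("wrist",k)])
E
python3 w.py w1 line_board
```

```text
2.0 [0.5401 0.2352 0.2813] [ 3.142e+00 -1.000e-03  3.130e+00] [ 0.62 -0.22  0.62] 0.0851770195019741 0.0
line_board []
```

View pics/w1.png

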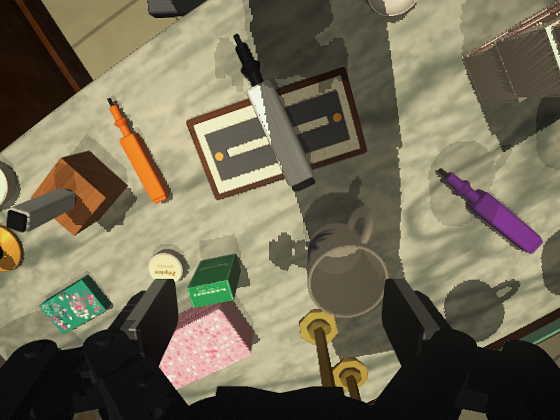

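Scaled: -22 cm / 40 = -0.55, -18 cm / 40 = -0.45.

Call:
{"method": "drive_tool", "body": {
  "series": [0.025,-0.15,0,0,1,0.05,-0.3,0,0,1,0.05,-0.45,0,0,1,0.075,-0.55,0,0,1,0.075,-0.55,0,0,1,0.075,-0.55,0,0,1]
}}

```text
time: 2.85
tcp_pos: [0.5701, 0.0159, 0.2819]
eef_rot: [3.141, 0.001, 3.13]
wrist_force: [-0.3, -0.4, 0.3]
finger_gap: 0.0851
gripper_force: 0.0
```

```bash
python3 w.py w2 pen pen_rest cap_stand
```

```text
2.85 [0.5701 0.0159 0.2819] [3.141e+00 1.000e-03 3.130e+00] [-0.33 -0.43  0.25] 0.08511953325287158 0.0
pen [([253.4, 157.2, 280.1, 192.6], 0.89), ([439.3, 0.0, 515.0, 160.6], 0.68), ([302.1, 63.8, 351.7, 175.4], 0.67)]
pen_rest [([228.3, 121.2, 310.7, 207.2], 0.95)]
cap_stand [([124.6, 198.9, 176.4, 254.7], 0.65)]
```

View pics/w2.png

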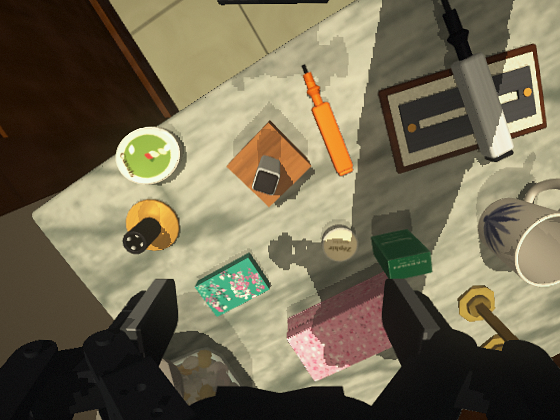

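w1 shows the board around (277,132), with a large grey pen projecting in front of it. w2 shows the rest at (270,163), the pen top at (265,179) and the cap mouth at (134,241). I'll triangulate these, including the big grey pen, since it could obstruct the slot.

```bash
cat >> h.py <<'E'
import json
from scipy.optimize import least_squares
def C(n): return json.load(open(f"pics/{n}.json")) if n.startswith("w") else viewer.get_calibration(n)
def tri(*obs):
    s=least_squares(lambda p:np.concatenate([w2px(None,p,C(n))-q for n,q in obs]),[.5,0,.1]);return s.x.round(4),s.fun.round(1)
E
python3 - <<'E'
from h import *
c=C("w1");T=np.array(c["camera_from_world"]);R=T[:3,:3];o=-R.T@T[:3,3];print(o,R[2],"nadir",w2px(0,[o[0],o[1],0],c),c["k1"])
print("grey blunt",tri(("w1",(304,184)),("w2",(494,155))))
print("grey bottom of barrel",tri(("w1",(262,88)),("w2",(471,62))),tri(("w1",(262,88)),("top",(230,279))))
print("orange nib",tri(("w1",(111,101)),("w2",(305,69))),"orange end",tri(("w1",(160,199)),("w2",(346,172))))
print("pen top",tri(("w1",(20,220)),("w2",(265,181))), px2w(0,265,181,.142,C("w2")))
print("mouth",px2w(0,134,241,.064,C("w2")),px2w(0,136,240,.064,C("w2")))
for q in((269,122),(310,160),(271,206),(228,165)): print("rest",px2w(0,*q,.06,C("w2")))
for n,P in(("w1",((229,153),(327,122))),("w2",((421,125),(519,96)))):
    a,b=[px2w(0,*q,.011,C(n)) for q in P];print("slot R,L",a,b,np.linalg.norm(a-b),np.degrees(np.arctan2(*(b-a)[[1,0]])),(a+b)/2)
a,b=cv2.imread("pics/w1.png"),cv2.imread("pics/w2.png")
f=lambda i,x,y,w,h:cv2.resize(i[y:y+h,x:x+w],(400,300),interpolation=cv2.INTER_CUBIC)
cv2.imwrite("pics/c2.png",np.vstack([np.hstack([f(a,190,60,200,150),f(b,220,115,100,75)]),np.hstack([f(b,220,140,100,75),f(b,110,190,80,60)])]))
E
```

```text
[0.46504815 0.23581899 0.42314204] [ 0.29542384 -0.0034046  -0.95536023] nadir [279.53624729 106.36497339] -0.08144587429975368
grey blunt (array([0.5494, 0.2625, 0.025 ]), array([-0.1, -1. ,  0.1,  1. ]))
grey bottom of barrel (array([0.4477, 0.218 , 0.0325]), array([ 0.2,  1.5, -0.2, -1.5])) (array([ 0.4276,  0.2283, -0.1425]), array([ 12.3,  -7.2,  25.7, -14.9]))
orange nib (array([0.4553, 0.0447, 0.0087]), array([ 0.1,  0.6, -0.1, -0.5])) orange end (array([0.5688, 0.0926, 0.0158]), array([ 0.1,  0.3, -0. , -0.3]))
pen top (array([0.5547, 0.004 , 0.1354]), array([-0.1, -0.6,  0.1,  0.6])) [0.55289555 0.00423124 0.142     ]
mouth [ 0.63362151 -0.1443058   0.064     ] [ 0.6324644  -0.14189265  0.064     ]
rest [0.51022643 0.00593301 0.06      ]
rest [0.54847723 0.04703745 0.06      ]
rest [0.59677217 0.0064056  0.06      ]
rest [ 0.55263059 -0.03690708  0.06      ]
slot R,L [0.51610672 0.17708947 0.011     ] [0.48252179 0.28903538 0.011     ] 0.1168752929643537 106.69979053308582 [0.49931426 0.23306242 0.011     ]
slot R,L [0.51615565 0.17786214 0.011     ] [0.48179027 0.29193744 0.011     ] 0.11913921101017902 106.7650157859858 [0.49897296 0.23489979 0.011     ]
```

View pics/c2.png

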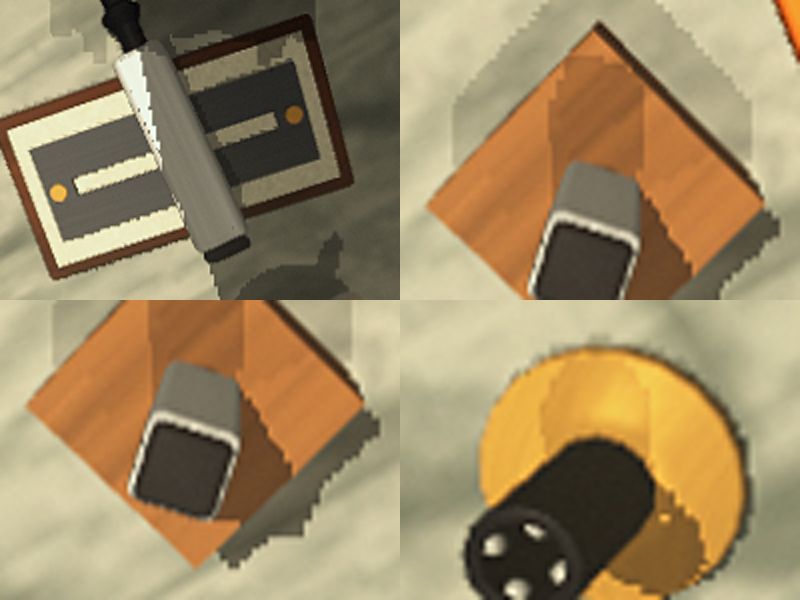

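The big grey look-alike is now lying across the slot, although it was upright at the start. I'll check the current state with the fixed cameras.

```bash
python3 - <<'E'
from h import *
a=viewer.get_image("top")[:,:,::-1];b=viewer.get_image("side")[:,:,::-1]
cv2.imwrite("pics/top1.png",a);cv2.imwrite("pics/side1.png",b)
f=lambda i,x,y,w,h:cv2.resize(i[y:y+h,x:x+w],(400,300),interpolation=cv2.INTER_CUBIC)
A0=cv2.imread("pics/top0.png");B0=cv2.imread("pics/side0.png")
cv2.imwrite("pics/c3.png",np.vstack([np.hstack([f(a,150,160,200,150),f(b,120,150,240,180)]),np.hstack([f(A0,150,160,200,150),f(B0,120,150,240,180)])]))
E
```

```text
(no output)
```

View pics/c3.png

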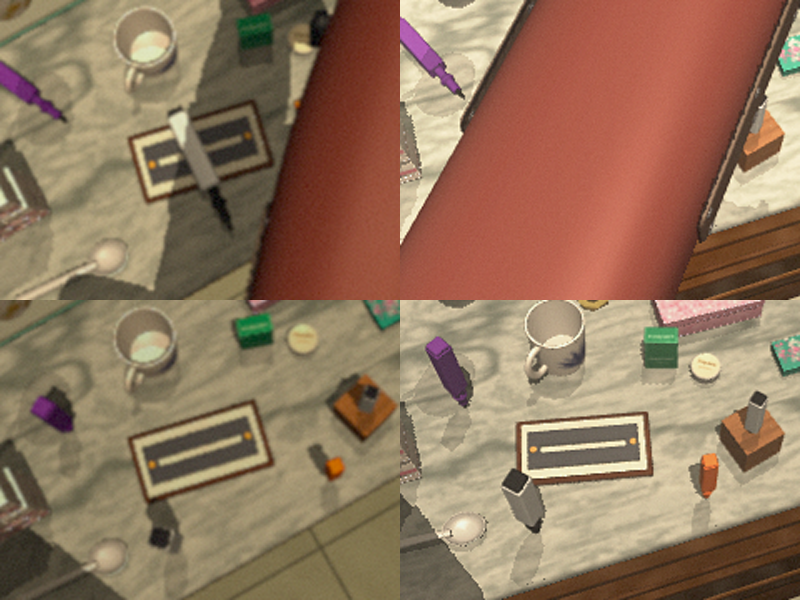

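The look-alikes toppled on their own: at the start they were upright, and now the big grey one lies across the slot. I have to clear the slot first, so I'll set it on the right end of the board, past the slot's end.

Scaled: -26 cm / 40 = -0.65, -25 cm / 40 = -0.625, 24 degrees / 120 = 0.2.

Call:
{"method": "drive_tool", "body": {
  "series": [-0.025,0.125,0,0.0417,1,-0.075,0.275,0,0.1,1,-0.125,0.425,0,0.15,1,-0.175,0.56,0,0.2,1,-0.175,0.56,-0.125,0.2,1,-0.175,0.56,-0.275,0.2,1,-0.175,0.56,-0.425,0.2,1,-0.175,0.56,-0.55,0.2,1,-0.175,0.56,-0.625,0.2,1,-0.175,0.56,-0.65,0.2,1,-0.175,0.56,-0.65,0.2,0,-0.175,0.56,-0.65,0.2,-1,-0.175,0.56,-0.65,0.2,-1,-0.175,0.56,-0.65,0.2,-1,-0.175,0.56,-0.65,0.2,-1]
}}

```text
time: 5.03
tcp_pos: [0.5018, 0.2395, 0.0229]
eef_rot: [-3.141, 0.003, -2.735]
wrist_force: [-1.2, -0.8, 6.0]
finger_gap: 0.0268
gripper_force: 60.8
```

Scaled: 16 cm / 40 = 0.4, 10 cm / 40 = 0.25, -7 degrees / 120 = -0.0583.

Call:
{"method": "drive_tool", "body": {
  "series": [0,0,0.05,0,-1,0,0,0.1,0,-1,0.025,-0.075,0.1,-0.0167,-1,0.05,-0.15,0.1,-0.0333,-1,0.0675,-0.225,0.1,-0.0583,-1,0.0675,-0.225,0.1,-0.0583,-1,0.0675,-0.225,0.0375,-0.0583,-1,0.0675,-0.225,0,-0.0583,-1,0.0675,-0.225,-0.0025,-0.0583,-1,0.0675,-0.225,-0.0025,-0.0583,-1,0.0675,-0.225,-0.0025,-0.0583,-0.3,0.0675,-0.225,-0.0025,-0.0583,-0.1,0.0675,-0.225,-0.0025,-0.0583,-0.1,0.0675,-0.225,0.1,-0.0583,0,0.0675,-0.225,0.25,-0.0583,0.5,0.0675,-0.225,0.4,-0.0583,1]
}}

```text
time: 7.02
tcp_pos: [0.5268, 0.1495, 0.1826]
eef_rot: [3.141, -0.001, -2.857]
wrist_force: [1.5, -0.8, 0.2]
finger_gap: 0.0771
gripper_force: 0.0
```

Scaled: 10 cm / 40 = 0.25, 7 cm / 40 = 0.175, -17 degrees / 120 = -0.1417.

Call:
{"method": "drive_tool", "body": {
  "series": [-0.025,0.1,0.05,-0.0333,1,-0.05,0.175,0.175,-0.0833,1,0,0.125,0.25,-0.1417,1,0.025,0.1,0.25,-0.1417,1,0.025,0.1,0.25,-0.1417,1]
}}

```text
time: 7.65
tcp_pos: [0.5376, 0.1886, 0.2799]
eef_rot: [3.141, -0.002, 3.13]
wrist_force: [-0.1, 0.9, -0.4]
finger_gap: 0.0857
gripper_force: 0.0
```

```bash
python3 w.py w3
```

```text
7.65 [0.5376 0.1886 0.2799] [ 3.141e+00 -2.000e-03  3.130e+00] [-0.12  0.94 -0.44] 0.08569745364539534 0.0
```

View pics/w3.png

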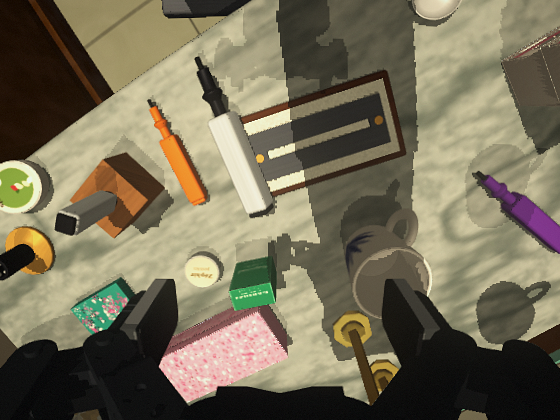

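w3 shows a clear slot, from (272,153) to (368,122), with the big grey pen lying still on the board's right end. Next I work out the pen's pose for the grasp.

```bash
python3 - <<'E'
from h import *
c=C("w2");Q=[px2w(0,x/4+220-.375,(y-300)/4+140-.375,.140,c) for x,y in((155,412),(240,440),(208,520),(130,490))]
Q=np.array(Q);print(Q.round(4),Q.mean(0))
for i in range(4): d=Q[(i+1)%4]-Q[i];print(np.degrees(np.arctan2(d[1],d[0])),np.linalg.norm(d))
c=C("w3");a,b=[px2w(0,*q,.010,c) for q in((272,153),(368,122.5))];print(a,b,np.linalg.norm(a-b))
# pen top at w3
print(tri(("w2",(264.5,180)),("w3",(70,221))))
# refine slot via bright mask around in w3
g=cv2.cvtColor(cv2.imread("pics/w3.png"),cv2.COLOR_BGR2GRAY).astype(float)
d=np.array([96,-30.5]);L=np.linalg.norm(d);d/=L;n=np.array([-d[1],d[0]])
for s in range(10,96,12):
    p0=np.array([272,153])+d*s;t=np.arange(-12,12.1,.5)
    pr=cv2.remap(g.astype(np.float32),*(np.array([p0+n*k for k in t]).T.astype(np.float32)[:,None]),cv2.INTER_LINEAR)[0]
    m=pr>(pr.min()+pr[abs(t)<5].max())/2; m&=abs(t)<8
    q=p0+n*t[m].mean();print(s,t[m].min(),t[m].max(),q.round(1),px2w(0,*q,.012,c).round(4))
E
```

```text
[[ 0.5424 -0.0009  0.14  ]
 [ 0.5482  0.016   0.14  ]
 [ 0.5647  0.0093  0.14  ]
 [ 0.5582 -0.0064  0.14  ]] [0.55338073 0.00449432 0.14      ]
70.88641884270403 0.017925810256847672
-22.18098406156139 0.01779378692237171
-112.28692836746593 0.01701148095808906
160.84643012039894 0.01682659210493352
[0.51376941 0.17998394 0.01      ] [0.48023907 0.28885044 0.01      ] 0.11391312131034147
(array([0.5545, 0.0034, 0.1314]), array([ 0.1,  0.3, -0.1, -0.3]))
10 -3.5 4.5 [281.7 150.4] [0.5107 0.1911 0.012 ]
22 -3.5 4.0 [293.  146.6] [0.5065 0.2041 0.012 ]
34 -3.5 3.5 [304.4 142.7] [0.5023 0.217  0.012 ]
46 -3.5 3.5 [315.8 139.1] [0.4983 0.2299 0.012 ]
58 -4.0 3.0 [327.1 135. ] [0.4938 0.2426 0.012 ]
70 -4.0 3.0 [338.6 131.3] [0.4898 0.2554 0.012 ]
82 -4.0 3.0 [350.  127.7] [0.4858 0.2682 0.012 ]
94 -4.0 3.5 [361.5 124.3] [0.4821 0.2811 0.012 ]
```

Scaled: -19 cm / 40 = -0.475, -18.4 cm / 40 = -0.46, -20 degrees / 120 = -0.1667.

Call:
{"method": "drive_tool", "body": {
  "series": [0.0125,-0.15,0,-0.0583,1,0.025,-0.3,0,-0.1167,1,0.04,-0.46,0,-0.1667,1,0.04,-0.46,-0.1,-0.1667,1,0.04,-0.46,-0.25,-0.1667,1,0.04,-0.46,-0.375,-0.1667,1,0.04,-0.46,-0.45,-0.1667,1,0.04,-0.46,-0.475,-0.1667,1,0.04,-0.46,-0.475,-0.1667,1,0.04,-0.46,-0.475,-0.1667,0,0.04,-0.46,-0.475,-0.1667,-0.4,0.04,-0.46,-0.475,-0.1667,-0.6,0.04,-0.46,-0.475,-0.1667,-1,0.04,-0.46,-0.475,-0.1667,-1,0.04,-0.46,-0.475,-0.1667,-1,0.04,-0.46,-0.475,-0.1667,-1]
}}

```text
time: 9.7
tcp_pos: [0.5539, 0.0051, 0.0919]
eef_rot: [3.141, 0.001, 2.781]
wrist_force: [-0.8, 0.6, 5.5]
finger_gap: 0.0189
gripper_force: 58.7
```

Scaled: 27.9 cm / 40 = 0.6975, -7.2 cm / 40 = -0.18.

Call:
{"method": "drive_tool", "body": {
  "series": [0,0,0.025,0,-1,0,0,0.075,0,-1,0,0,0.15,0,-1,0,0,0.2,0,-1,-0.0375,0.15,0.2,0,-1,-0.075,0.3,0.2,0,-1,-0.125,0.45,0.2,0,-1,-0.15,0.6,0.2,0,-1,-0.18,0.6975,0.15,0,-1,-0.18,0.6975,0.0875,0,-1,-0.18,0.6975,0.075,0,-1,-0.18,0.6975,0.075,0,-1,-0.18,0.6975,0.075,0,-1]
}}

```text
time: 11.32
tcp_pos: [0.4825, 0.2839, 0.1227]
eef_rot: [3.14, 0.001, 2.78]
wrist_force: [-0.4, 0.1, -1.2]
finger_gap: 0.0192
gripper_force: 58.8
```

```bash
python3 w.py w4; python3 - <<'E'
import cv2
i=cv2.imread("pics/w4.png");cv2.imwrite("pics/w4c.png",cv2.resize(i[60:360,150:430],None,fx=2,fy=2,interpolation=cv2.INTER_CUBIC))
E
```

```text
11.325 [0.4825 0.2839 0.1227] [3.14e+00 1.00e-03 2.78e+00] [-0.36  0.11 -1.24] 0.019225142339373513 58.84048104286194
```

View pics/w4c.png

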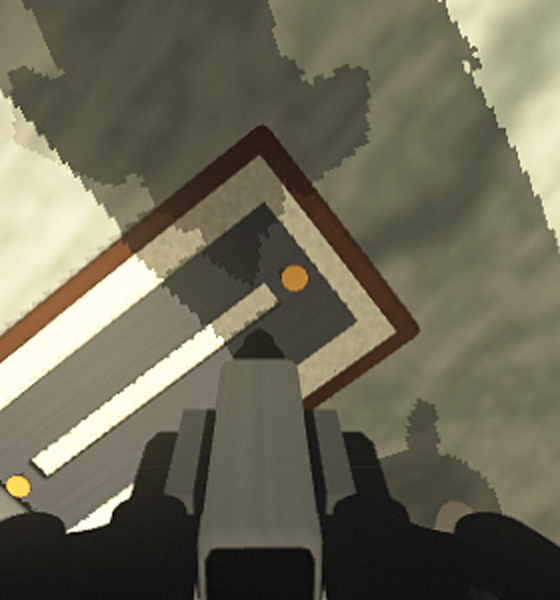

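w4c shows the slot from (272,290) to (40,468) in crop pixels, and the pen upright in the pads with its nib hidden behind the barrel. I'll fit the slot axis from this nearer view.

```bash
python3 - <<'E'
from h import *
c=C("w4");im=cv2.imread("pics/w4.png");g=cv2.cvtColor(im,cv2.COLOR_BGR2GRAY).astype(np.float32)
f=lambda x,y:np.array([x/2+150-.25,y/2+60-.25])
L,R=f(271,292),f(40,466);print("ends",px2w(0,*L,.012,c).round(4),px2w(0,*R,.012,c).round(4))
a=L-R;n=np.array([-a[1],a[0]])/np.linalg.norm(a);t=np.arange(-14,14.1,.25);W=[]
for s in np.r_[.08:.72:.05,.8,.85,.9]:
    p0=R+a*s;pts=(p0+np.outer(t,n)).astype(np.float32)
    pr=cv2.remap(g,pts[:,:1],pts[:,1:],cv2.INTER_LINEAR)[:,0]
    m=(pr>(np.percentile(pr,15)+pr[abs(t)<3].max())/2)&(abs(t)<11)
    lo,hi=t[m].min(),t[m].max()
    A,B=px2w(0,*(p0+n*lo),.012,c),px2w(0,*(p0+n*hi),.012,c);q=(A+B)/2;W.append(q);print(round(s,2),lo,hi,q[:2].round(4),round(np.linalg.norm(A-B),4))
W=np.array(W);k=np.polyfit(W[:,1],W[:,0],1);print(k,np.degrees(np.arctan2(1,k[0])),[ (y,np.polyval(k,y)) for y in(.18,.234,.284)])
E
```

```text
ends [0.4797 0.2894 0.012 ] [0.5149 0.1774 0.012 ]
0.08 -5.25 5.75 [0.512  0.1872] 0.0091
0.13 -5.0 5.75 [0.5102 0.1933] 0.0088
0.18 -5.0 5.5 [0.5082 0.1993] 0.0086
0.23 -5.0 5.75 [0.5065 0.2052] 0.0087
0.28 -5.0 5.25 [0.5044 0.211 ] 0.0083
0.33 -5.25 5.75 [0.5027 0.2169] 0.0088
0.38 -5.25 5.75 [0.5009 0.2226] 0.0088
0.43 -4.75 5.75 [0.4993 0.2283] 0.0083
0.48 -5.5 5.75 [0.4973 0.2339] 0.0089
0.53 -5.5 5.75 [0.4955 0.2394] 0.0088
0.58 -4.75 5.75 [0.4941 0.245 ] 0.0082
0.63 -5.5 6.0 [0.4922 0.2504] 0.0089
0.68 -5.25 5.75 [0.4905 0.2559] 0.0085
0.8 -5.5 5.5 [0.4863 0.2686] 0.0084
0.85 -5.75 6.0 [0.4847 0.2739] 0.009
0.9 -6.0 5.75 [0.4829 0.2791] 0.0089
[-0.31595647  0.57124735] 107.53426838258667 [(0.18, np.float64(0.5143751870475243)), (0.234, np.float64(0.4973135377857536)), (0.284, np.float64(0.4815157143952251))]
```

Scaled: -3.3 cm / 40 = -0.0825, -3.2 cm / 40 = -0.08.

Call:
{"method": "drive_tool", "body": {
  "series": [-0.0025,0,-0.025,0,-1,-0.0025,0,-0.05,0,-1,-0.0025,0,-0.065,0,-1,-0.0025,0,-0.075,0,-1,-0.0025,0,-0.08,0,-1,-0.0025,0,-0.0825,0,-1,-0.0025,0,-0.0825,0,-1,-0.0025,0,-0.0825,0,-1]
}}

```text
time: 12.38
tcp_pos: [0.4807, 0.2843, 0.0886]
eef_rot: [3.141, 0.0, 2.781]
wrist_force: [0.5, 1.3, -1.1]
finger_gap: 0.0192
gripper_force: 58.8
```

Scaled: -0.2 cm / 40 = -0.005, -0.15 cm / 40 = -0.0038.

Call:
{"method": "drive_tool", "body": {
  "series": [0,0,-0.0013,0,-1,0,0,-0.0025,0,-1,0,0,-0.0038,0,-1,0,0,-0.005,0,-1,0,0,-0.005,0,-1,0,0,-0.005,0,-1]
}}

```text
time: 13.12
tcp_pos: [0.4806, 0.2843, 0.0864]
eef_rot: [3.141, 0.0, 2.781]
wrist_force: [1.3, 0.0, 1.3]
finger_gap: 0.0193
gripper_force: 58.8
```

Scaled: -5.1 cm / 40 = -0.1275, -4.6 cm / 40 = -0.115.

Call:
{"method": "drive_tool", "body": {
  "series": [0.0008,0,-0.0008,0,-1,0.0025,-0.005,-0.0008,0,-1,0.006,-0.015,-0.0008,0,-1,0.01,-0.0275,-0.0008,0,-1,0.014,-0.04,-0.0008,0,-1,0.018,-0.0525,-0.0008,0,-1,0.022,-0.065,-0.0008,0,-1,0.0258,-0.0775,-0.0008,0,-1,0.0298,-0.09,-0.0008,0,-1,0.0338,-0.1025,-0.0008,0,-1,0.0378,-0.115,-0.0008,0,-1,0.0418,-0.1275,-0.0008,0,-1]
}}

```text
time: 14.62
tcp_pos: [0.4973, 0.2329, 0.086]
eef_rot: [3.142, 0.0, 2.781]
wrist_force: [0.1, 0.7, 0.3]
finger_gap: 0.0193
gripper_force: 58.9
```

Scaled: -4.95 cm / 40 = -0.1238, -4.5 cm / 40 = -0.1125.

Call:
{"method": "drive_tool", "body": {
  "series": [0.004,-0.0125,0,0,-1,0.008,-0.025,0,0,-1,0.012,-0.0375,0,0,-1,0.0158,-0.05,0,0,-1,0.0198,-0.0625,0,0,-1,0.0238,-0.075,0,0,-1,0.0278,-0.0875,0,0,-1,0.0318,-0.1,0,0,-1,0.0355,-0.1125,0,0,-1,0.0395,-0.1238,0,0,-1,0.0395,-0.1238,0,0,-1,0.0395,-0.1238,0,0,-1,0.0395,-0.1238,0,0,-1]
}}

```text
time: 16.25
tcp_pos: [0.513, 0.1838, 0.086]
eef_rot: [3.142, 0.0, 2.781]
wrist_force: [-0.2, -0.6, 0.7]
finger_gap: 0.0193
gripper_force: 58.9
```

Scaled: 10 cm / 40 = 0.25, 9 cm / 40 = 0.225.

Call:
{"method": "drive_tool", "body": {
  "series": [0,0,0.025,0,-1,0,0,0.1,0,-1,0,0.025,0.2,0,-1,-0.075,0.125,0.2,0,-1,-0.15,0.225,0.225,0,-1,-0.15,0.25,0.225,0,-1,-0.15,0.25,0.225,0,-1]
}}

```text
time: 17.12
tcp_pos: [0.4532, 0.2841, 0.1763]
eef_rot: [3.141, 0.001, 2.782]
wrist_force: [-0.2, 0.4, -0.8]
finger_gap: 0.0189
gripper_force: 58.9
```

```bash
python3 w.py w5; python3 - <<'E'
import cv2
from h import *
t=viewer.get_image("top")[:,:,::-1]
i=cv2.imread("pics/w5.png");f=lambda i,x,y,w,h:cv2.resize(i[y:y+h,x:x+w],(w*400//w,h*400//w),interpolation=cv2.INTER_CUBIC)
cv2.imwrite("pics/c5.png",np.hstack([f(i,0,0,560,420),f(t,200,190,100,75)]))
c=C("w5")
print([w2px(0,p,c).round() for p in((.4798,.2887,.01),(.5148,.1781,.01))])
E
```

```text
17.125 [0.4532 0.2841 0.1763] [3.141e+00 1.000e-03 2.782e+00] [-0.2   0.45 -0.76] 0.01894984562443474 58.88547956943512
[array([295., 219.]), array([200., 289.])]
```

View pics/c5.png

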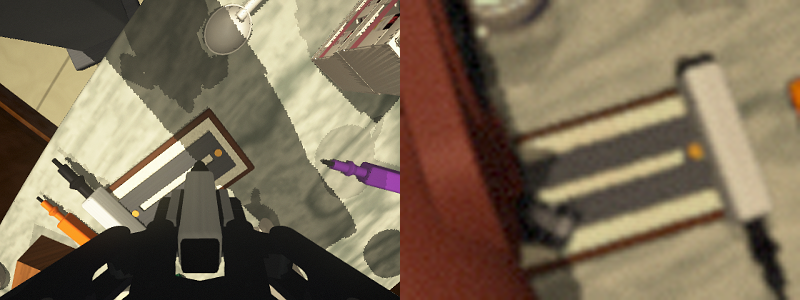

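c5 shows the slot, from (295,219) to (200,289) in the w5 picture, but no obvious ink at this scale. I'll move to a closer vantage and check it numerically with pixel profiles across the slot.

Scaled: 9 cm / 40 = 0.225, 8 cm / 40 = 0.2.

Call:
{"method": "drive_tool", "body": {
  "series": [0.1,-0.05,0,0,-1,0.2,-0.1,0,0,-1,0.225,-0.1125,-0.05,0,-1,0.225,-0.1125,-0.075,0,-1,0.225,-0.1125,-0.075,0,-1]
}}

```text
time: 17.85
tcp_pos: [0.5414, 0.2387, 0.1445]
eef_rot: [-3.14, -0.003, 2.781]
wrist_force: [0.0, 0.1, -0.9]
finger_gap: 0.0195
gripper_force: 58.9
```

```bash
python3 w.py w6; python3 - <<'E'
from h import *
im=cv2.imread("pics/w6.png");c=C("w6")
ctr=np.array([.4973,.2334]);ud=np.array([-.3013,.9535]);vd=np.array([.9535,.3013])
for u in (.056,.05,.04,.03,.02,.01,0,-.01,-.02,-.03,-.04,-.05,-.056):
    pts=np.array([w2px(0,[*(ctr+ud*u+vd*v),.010],c) for v in np.arange(-.007,.0071,.001)]).astype(np.float32)
    s=cv2.remap(im,pts[:,:1],pts[:,1:],cv2.INTER_LINEAR)[:,0]
    print(u,pts[7].round(),s.sum(1)//3)
E
```

```text
17.85 [0.5414 0.2387 0.1445] [-3.140e+00 -3.000e-03  2.781e+00] [ 0.03  0.11 -0.86] 0.019456679985847818 58.886815309524536
0.056 [311. 108.] [ 35  33  42  95 104 101 104 102 104 102 101 102  92  45  37]
0.05 [305. 113.] [ 36  35  35  87 102 104 102 105 102 102 104 102  99  41  37]
0.04 [294. 122.] [ 36  34  36  85 100  97 103 102 102 101 102 101  89  35  38]
0.03 [284. 130.] [ 39  37  38  88 100  98 101 102 103 101 105 102  85  37  38]
0.02 [274. 138.] [ 42  39  39  86 101 100 100 101 101 102 103 101  83  43  41]
0.01 [263. 146.] [ 44  44  46  89 104 105 105 105 102  97 101 104  87  48  45]
0 [253. 154.] [ 50  48  55  92 101 102 105 107 106 105 104 105  88  52  48]
-0.01 [243. 162.] [ 54  58  77 198 238 246 241 240 246 246 247 246 199 114 105]
-0.02 [234. 170.] [120 117 119 227 249 245 245 246 247 246 244 230 200 117 118]
-0.03 [224. 178.] [124 120 109 191 235 245 244 245 246 246 246 247 192 105 119]
-0.04 [214. 186.] [124 120 115 153 242 244 245 247 247 246 244 239 195 118 119]
-0.05 [205. 193.] [124 123 156 238 249 247 247 245 245 246 248 248 209 106 121]
-0.056 [199. 198.] [125 121 129 234 249 248 247 248 247 247 247 246 211 128 121]
```

The profiles show no ink, so the camera may not render it, even though the contact force pointed to about 2 mm of nib press. I'll check by touching again at the line's end, which is already inked, and averaging the force.

Scaled: -5.5 cm / 40 = -0.1375, -2.8 cm / 40 = -0.07.

Call:
{"method": "drive_tool", "body": {
  "series": [-0.0375,-0.075,0,0,-1,-0.07,-0.1375,0,0,-1,-0.07,-0.1375,-0.0625,0,-1,-0.07,-0.1375,-0.1,0,-1,-0.07,-0.1375,-0.125,0,-1,-0.07,-0.1375,-0.125,0,-1]
}}

```text
time: 18.65
tcp_pos: [0.5146, 0.1841, 0.0955]
eef_rot: [-3.141, -0.001, 2.781]
wrist_force: [0.7, -0.3, -0.9]
finger_gap: 0.019
gripper_force: 59.0
```

```bash
cat > s.py <<'E'
from h import *
F=[];Z=[]
for _ in range(12):
    viewer.get_image("wrist");o=sensors.get_obs();F.append(o["wrist_force"]);Z.append(o["tcp_pos"])
print(o["time"],np.mean(F,0).round(2),np.std(F,0).round(2),np.mean(Z,0).round(4))
E
python3 s.py
```

```text
19.25 [-0.11  0.07 -0.46] [0.41 0.67 0.71] [0.5153 0.1838 0.0964]
```

Scaled: -0.85 cm / 40 = -0.0213, -0.7 cm / 40 = -0.0175.

Call:
{"method": "drive_tool", "body": {
  "series": [0,0,-0.01,0,-1,0,0,-0.0175,0,-1,0,0,-0.0213,0,-1,0,0,-0.0213,0,-1]
}}

```text
time: 19.75
tcp_pos: [0.515, 0.1837, 0.0874]
eef_rot: [3.142, -0.0, 2.781]
wrist_force: [-0.5, 0.1, -0.6]
finger_gap: 0.0196
gripper_force: 59.0
```

```bash
python3 s.py
```

```text
20.35 [-0.29 -0.03  0.18] [0.36 0.48 0.38] [0.5151 0.1837 0.0876]
```

The free force is −0.46 N and contact is just starting (0.64 N) at TCP z = 0.0876. The draw at z = 0.086 therefore pressed the nib about 2 mm, so the line was written. Next is the cap: I'll turn the tool so the wrist camera sits straight above it.

Scaled: -25.2 cm / 40 = -0.63, 11.7 cm / 40 = 0.2925, 110 degrees / 120 = 0.9167.

Call:
{"method": "drive_tool", "body": {
  "series": [0,0,0.05,0,-1,0,0,0.15,0.0667,-1,0,0,0.2875,0.15,-1,0.075,-0.125,0.2875,0.2333,-1,0.125,-0.25,0.2875,0.3167,-1,0.2,-0.375,0.2875,0.4,-1,0.25,-0.5,0.2875,0.4833,-1,0.2925,-0.63,0.2875,0.5667,-1,0.2925,-0.63,0.2875,0.65,-1,0.2925,-0.63,0.2875,0.7333,-1,0.2925,-0.63,0.2875,0.8167,-1,0.2925,-0.63,0.2875,0.9,-1,0.2925,-0.63,0.2875,0.9167,-1,0.2925,-0.63,0.2875,0.9167,-1,0.2925,-0.63,0.2875,0.9167,-1]
}}

```text
time: 22.22
tcp_pos: [0.6321, -0.0683, 0.2028]
eef_rot: [-3.141, -0.0, -1.585]
wrist_force: [0.1, -0.1, 0.1]
finger_gap: 0.0192
gripper_force: 59.0
```

```bash
python3 w.py w7 cap_stand pen; python3 - <<'E'
from h import *
im=cv2.imread("pics/w7.png");c=C("w7")
T=np.array(c["camera_from_world"]);o=-T[:3,:3].T@T[:3,3];print("cam",o)
p=w2px(0,[.632,-.143,.064],c);q=w2px(0,[.632,-.143,.0],c);print(p,q)
hsv=cv2.cvtColor(im,cv2.COLOR_BGR2HSV)
# brass: saturated orange
m=((hsv[...,0]>8)&(hsv[...,0]<28)&(hsv[...,1]>140)&(hsv[...,2]>60)).astype(np.uint8)
n,l,s,ct=cv2.connectedComponentsWithStats(m)
for i in np.argsort(-s[1:,4])[:4]+1: print("brass",s[i],ct[i])
x,y=p.astype(int)
g=hsv[...,2];print(g[max(y-60,0):y+60:5,max(x-60,0):x+60:5])
E
```

```text
22.225 [ 0.6321 -0.0683  0.2028] [-3.141 -0.    -1.585] [ 0.13 -0.09  0.07] 0.019199316172377794 59.01190638542175
cap_stand [([377.2, 379.9, 422.7, 420.0], 0.68)]
pen [([408.3, 338.8, 483.7, 379.0], 0.79), ([250.2, 227.0, 311.7, 381.2], 0.74)]
cam [ 0.6315009  -0.14425253  0.34457134]
[278.73760679 107.81693062] [278.85570503 107.49907138]
brass [ 316  221  127  106 5756] [373.93554552 280.8490271 ]
brass [ 239   67   73   75 3324] [275.00451264 104.08122744]
brass [346   0  33  18 211] [359.8957346    7.15165877]
brass [271 101   8   8  53] [274.39622642 104.77358491]
[[174 194 221 220 203 193 194 195 175 149 151 162 174 185 181 182 187 206
  225 223 210 209 214 222]
 [183 182 198 216 216 201 197 206 189 150 150 155 176 187 182 182 185 218
  225 228 209 216 215 227]
 [186 191 189 215 217 201 200 208 197 160 147 150 173 189 187 187 190 217
  224 227 219 209 214 229]
 [172 188 197 205 217 197 200 209 203 169 148 150 169 182 190 185 189 213
  221 228 224 209 211 224]
 [155 175 190 196 209 205 197 202 202 174 181 235 197 189 199 189 192 216
  220 224 226 219 222 227]
 [146 159 179 189 
[... 1201 characters left out ...]
18 226 226 220 195 160 221 221 222 218 228 227 231 229 231 236 156
  160 168 179 201 213 108]
 [212 217 220 218 216 195 160 154 178 219 223 225 224 229 232 179 165 169
  171 187 198 209 227 228]
 [204 210 220 219 220 186 157 150 150 152 106 152 140 122 166 183 194 190
  190 203 208 210 226 229]
 [207 198 202 206 203 190 158 153 149 143 148 167 193 206 194 195 213 210
  211 218 212 196 221 229]
 [216 212 199 204 195 191 162 151 155 146 142 159 186 209 211 201 202 210
  218 223 219 210 210 227]
 [225 219 205 205 194 198 189 151 152 149 146 151 181 198 219 213 186 193
  223 224 221 222 196 214]
 [224 223 216 211 204 216 215 182 158 146 147 149 174 200 216 226 212 192
  198 219 223 224 217 204]]
```

The camera is vertically over the cap: the foot's centre is near (275.5,104.5) and the dark mouth ring is around it. I'll fit both circles.

```bash
python3 - <<'E'
from h import *
im=cv2.imread("pics/w7.png");c=C("w7");hsv=cv2.cvtColor(im,cv2.COLOR_BGR2HSV)
g=hsv[...,2]
d=np.zeros_like(g);d[75:136,245:308]=((g<85)&True)[75:136,245:308]
d=cv2.morphologyEx(d,cv2.MORPH_CLOSE,np.ones((5,5)))
n,l,s,ct=cv2.connectedComponentsWithStats(d);i=1+np.argmax(s[1:,4]);k=cv2.findContours((l==i).astype(np.uint8),cv2.RETR_EXTERNAL,cv2.CHAIN_APPROX_NONE)[0][0]
e=cv2.fitEllipse(k);print("cap",s[i],e,px2w(0,*e[0],.064,c).round(4))
m=((hsv[...,0]>8)&(hsv[...,0]<28)&(hsv[...,1]>140)&(hsv[...,2]>60)).astype(np.uint8)
n,l,s,ct=cv2.connectedComponentsWithStats(m)
for i in range(1,n):
    if s[i][4]>40 and 250<ct[i][0]<300 and ct[i][1]<140:
        k=cv2.findContours((l==i).astype(np.uint8),cv2.RETR_EXTERNAL,cv2.CHAIN_APPROX_NONE)[0][0]
        h=cv2.convexHull(k);e=cv2.fitEllipse(h);print("brass",e,px2w(0,*e[0],.01,c).round(4))
print(sensors.get_obs()["tcp_pos"])
E
```

```text
cap [256  87  36  37 998] ((273.5521545410156, 104.6882095336914), (34.818153381347656, 35.82695007324219), 6.2196574211120605) [ 0.6359 -0.1454  0.064 ]
brass ((274.6485900878906, 104.28126525878906), (73.16361999511719, 75.35335540771484), 2.6512186527252197) [ 0.6357 -0.1459  0.01  ]
brass ((274.397705078125, 104.96025085449219), (7.5397114753723145, 8.223369598388672), 5.8223724365234375) [ 0.636  -0.1453  0.01  ]
[ 0.63203855 -0.06826437  0.20256668]
```

Scaled: -8 cm / 40 = -0.2, -7.7 cm / 40 = -0.1925.

Call:
{"method": "drive_tool", "body": {
  "series": [0.005,-0.1,0,0,-1,0.01,-0.1925,0,0,-1,0.01,-0.1925,-0.05,0,-1,0.01,-0.1925,-0.1,0,-1,0.01,-0.1925,-0.125,0,-1,0.01,-0.1925,-0.125,0,-1,0.01,-0.1925,-0.15,0,-1,0.01,-0.1925,-0.17,0,-1,0.01,-0.1925,-0.1875,0,-1,0.01,-0.1925,-0.2,0,-1,0.01,-0.1925,-0.2,0,-1,0.01,-0.1925,-0.2,0,-1]
}}

```text
time: 23.88
tcp_pos: [0.6361, -0.1453, 0.1228]
eef_rot: [3.142, 0.0, -1.583]
wrist_force: [-0.1, 0.3, -1.6]
finger_gap: 0.0195
gripper_force: 59.1
```

```bash
python3 s.py
```

```text
24.475 [-0.94  0.23 -0.63] [0.55 0.45 0.5 ] [ 0.6361 -0.1453  0.1227]
```

Scaled: -1 cm / 40 = -0.025, -0.8 cm / 40 = -0.02.

Call:
{"method": "drive_tool", "body": {
  "series": [0,0,-0.005,0,-1,0,0,-0.01,0,-1,0,0,-0.015,0,-1,0,0,-0.02,0,-1,0,0,-0.025,0,-1,0,0,-0.025,0,-1]
}}

```text
time: 25.22
tcp_pos: [0.6359, -0.1453, 0.1126]
eef_rot: [3.141, -0.0, -1.583]
wrist_force: [-1.8, 0.1, 1.4]
finger_gap: 0.0194
gripper_force: 59.4
```

```bash
python3 s.py
```

```text
25.825 [-2.17  0.32  1.96] [0.5  0.46 0.64] [ 0.636  -0.1453  0.1126]
```

Scaled: -0.95 cm / 40 = -0.0238, -0.05 cm / 40 = -0.0013.

Call:
{"method": "drive_tool", "body": {
  "series": [-0.0013,0,-0.0025,0,-1,-0.0013,0,-0.0063,0,-1,-0.0013,0,-0.01,0,-1,-0.0013,0,-0.0138,0,-1,-0.0013,0,-0.0175,0,-1,-0.0013,0,-0.0213,0,-1,-0.0013,0,-0.0238,0,-1,-0.0013,0,-0.0238,0,-1]
}}

```text
time: 26.82
tcp_pos: [0.6354, -0.1453, 0.1028]
eef_rot: [3.141, 0.0, -1.583]
wrist_force: [-0.5, 0.3, -1.1]
finger_gap: 0.0194
gripper_force: 59.1
```

```bash
python3 s.py
```

```text
27.425 [-0.37  0.24 -1.54] [0.28 0.48 0.54] [ 0.6355 -0.1453  0.103 ]
```

It clicked: the force dropped back to about zero at roughly 39 mm depth. Now I press onto the seal.

Scaled: -0.55 cm / 40 = -0.0138, -0.5 cm / 40 = -0.0125.

Call:
{"method": "drive_tool", "body": {
  "series": [0,0,-0.0025,0,-1,0,0,-0.005,0,-1,0,0,-0.0075,0,-1,0,0,-0.01,0,-1,0,0,-0.0125,0,-1,0,0,-0.0138,0,-1,0,0,-0.0138,0,-1,0,0,-0.0138,0,-1]
}}

```text
time: 28.42
tcp_pos: [0.6358, -0.1454, 0.0982]
eef_rot: [-3.141, -0.0, -1.583]
wrist_force: [-1.7, -0.8, 6.2]
finger_gap: 0.0188
gripper_force: 60.0
```

```bash
python3 s.py
```

```text
29.025 [-1.67  0.47  6.03] [0.42 0.48 0.56] [ 0.6358 -0.1454  0.0982]
```

Scaled: -0.12 cm / 40 = -0.003, -0.06 cm / 40 = -0.0015.

Call:
{"method": "drive_tool", "body": {
  "series": [0,0,-0.0015,0,-1,0,0,-0.003,0,-1,0,0,-0.003,0,-1,0,0,-0.003,0,-1]
}}

```text
time: 29.52
tcp_pos: [0.6358, -0.1454, 0.0972]
eef_rot: [-3.141, -0.0, -1.583]
wrist_force: [-2.9, 1.9, 6.9]
finger_gap: 0.0196
gripper_force: 60.2
```

```bash
python3 s.py; python3 - <<'E'
from bench import *
from bench import job
print(job.finish_job())
E
```

```text
30.125 [-2.44  0.98  7.69] [0.31 0.41 0.54] [ 0.6358 -0.1454  0.0972]
the job is handed in; nothing more can be done
None
```

I handed the job in at about 30 s with the pen clicked into its cap and held pressed on the seal at about 8 N; the line was drawn left to right with the nib about 2 mm in, going by contact force since no ink showed in the pictures, and I moved the big grey look-alike that had toppled over the slot to the board's right end.

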